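# Stand a coating test plate in the drying rack

### The arm

A 6-joint arm with a two-finger parallel gripper is mounted at the origin on a cart in front of the work surface, level with it; the furniture and walls round the work are solid. World frame = base frame: x ahead of the robot, y to its left, z up, the work surface at z = 0. Lengths are in m, angles in rad, forces in N, time in s.
With the tool pointing down it reaches from about 0.35 to 0.85 m from the base axis. Payload 8.1 kg.
Tool frame: the origin (TCP) lies on the centre line of the jaws, within the pads' length; the fingertips stand 25 mm ahead of it and the grasp point (between the pads) lies 6 mm ahead of it; z points along the fingers, y is the line along which they close (so a half turn about z gives the same grasp; the last joint's range is limited). The gripper opens to 85 mm and grips with 20 to 120 N. Pads are 22 mm wide; open, the fingers measure 114 mm over their backs; the gripper's body (76 mm by 85 mm) begins 54 mm behind the grasp point. The pads swing forward as they close: fully open they stand 13 mm farther back than shut.
Start: joints at [1.131, 0.13, 1.488, -0, 1.523, -0.085], TCP at [0.208, 0.563, 0.256] pointing down, gripper open.
Joint ranges: [-2.96, 2.96], [-0.89, 2.26], [0.02, 2.5], [-1.34, 4.48], [0, 2.73], [-2.66, 2.66]. Speed limits (rad/s): [2.39, 2.39, 2.79, 3.14, 3.14, 3.14].

### API

Orientations are given as a unit quaternion [x, y, z, w].
In Python, from station import robot, get_image, job_done gives the robot as it stands.
- The arm moves only by the tool apply_moves, never from a script. Its argument "motion" is a list of rows, each an object with "translation": the shift along the tool's x, y, z each as a share of 0.05 m, from -1 to 1, a list of three; "angular": the turn, a rotation vector about the tool's x, y, z each as a share of 5 degrees, from -1 to 1, a list of three; "hand": the opening, from 0 (shut) to 1 (fully open). In form: [{"translation": [tx, ty, tz], "angular": [rx, ry, rz], "hand": hand}, ...]. A call has exactly 5 rows; each row shifts and turns the commanded pose from where the row before left it, along the tool's axes as they then stand; what a row does not reach is not made up. A row lasts 1/8 s, in which the tool goes at most 62.5 mm and 10.7 degrees, less where a joint would pass 70% of its speed; a pose out of reach is approached as far as the arm can. A call with a number of a shift or a turn outside -1 to 1 is refused whole. A call with a gripper value outside its range is refused whole. The fingers move at their own pace and stop on an object; "grip_force" is the grip in N (left out, the last holds). Time passes only in rows, so rows that do not move let the fingers close, or fill a call up. It gives the time, the measured TCP pose, the force, the opening and the grip force at its end, in the units of the state.
- robot.sense(): the state, without advancing time (a new reading comes with each control period).
- get_image(name): name is "scene" or "top" or "wrist"; returns a dict with "img" (420x560x3 uint8, red, green, blue), "fov_y" (degrees; the focal length in pixels is half the picture's height over the tangent of half this angle, whatever the lens; pixels are square), "cx", "cy" (the principal point, pixels), "extrinsics" (4x4, takes a point from camera to world coordinates); the wrist camera has in their place "mount" (4x4, takes a point from camera to tool coordinates, whose origin is the TCP and whose axes are the flange's). Camera axes: x right, y up, looking along -z (the intrinsics and any distortion apply to the point x, -y, -z); pixel columns grow to the right and rows downward; lengths in m; the calibration is good to about 2 mm. A picture is of the moment at which its call begins: read the wrist's pose just before it. There is no depth.
- job_done(): hands the job in; it is judged then, once.
The state is a dict: "clock": time; "joints": joint angles; "dq": joint speeds; "effort": joint torques, N m; "position": TCP position; "eef_rot": TCP orientation; "ft_force": force on the tool from outside, world axes, zero at the start; "torque": the same for the moment, N m; "width": opening from 0.0 (shut) to 1.0 (fully open); "grip_force": force on a finger pad.
Only numpy, scipy, OpenCV 4.12 (cv2) and the standard library are available. Lean on these libraries where they do the work, as an engineer would, in place of code of your own. Each camera call takes 0.05 s, during which the arm holds its last target. There are 200 camera calls.

### The job

Prop the loose test plate on the sloping rest, tab upwards and foot against the ledge, and let go of it there; then take it again by its tab and slide it upright, tab up, into the one empty slot of the drying rack, down to the bottom. Lower the plate, never drop it, and leave the plates already in the rack and the cup, tape roll and tape measure where they are.

Things in the scene. Friction and masses are not known exactly. Their poses are not given: they have to be found in the camera images.
- plate: loose aluminium test plate, flat on the bench: body 110 x 52 x 8 mm with a tab 30 long x 26 wide x 8 mm (10 mm hole in it) at one short end, 140 mm overall, 150 g. Origin: under the middle of the 110 x 52 body (lower face at the start); x along the length towards the tab, y across the width, z through the thickness. Centre of mass 8 mm towards the tab from the origin.
- plate_foot (a point): on the plate: middle of the short edge without the tab, at half thickness (55 mm from the origin along -x)
- plate_tab (a point): on the plate: middle of the tab, at half thickness (70 mm from the origin along +x)
- rest: fixed rest on a 110 x 60 x 8 mm base: a steel face 75 mm long, 34 mm wide (narrower than the plate), 6 mm thick, sloping at 45 degrees, its top 81 mm above the bench, with a ledge across its lower end that stands 16 mm out. Origin: under the middle of the base; the face rises towards the rest's +x; y is level, across the face.
- rest_ledge (a point): on the rest: inner corner between face and ledge, at mid width (28 mm above the bench), where the plate's foot comes to lie. Same axes as the rest: the face runs up along (0.707, 0, 0.707), its outward normal is (-0.707, 0, 0.707).
- rack: fixed drying rack, base plate 164 x 110 x 6 mm with three equal slot frames of steel in a row along its x, 50 mm apart. Two hold a plate like the loose one, upright, tab up (tops 154 mm above the bench); one is empty, and which one varies. Origin: under the middle of the base.
- slot (a point): centre of the floor of the empty slot (14 mm above the bench). x is the direction across the slot (through the plate's thickness, along the row), y along its width, z up. Slot 11 mm (x) by 56 mm (y), 55 mm deep; two channel-shaped posts hold the plate's side edges; above them a flared mouth, its top about 82 mm above the bench.
- rack_plate_1: plate like the loose one, standing loose in a rack slot, tab up; origin at the middle of its foot edge, z up along the plate, x through its thickness. To be left alone.
- rack_plate_2: as rack_plate_1, in the other taken slot
- cup: clear graduated cup, 88 mm wide, 82 mm high, standing; origin under its middle. To be left alone.
- tape_roll: roll of masking tape lying flat, 104 mm wide, 36 mm high; origin under its middle. To be left alone.
- tape_measure: tape measure standing on edge, 36 x 81 x 61 mm high; origin under its middle. To be left alone.
Mind the look-alikes: they are no part of the job. Leave any green or yellow look-alike of the plate alone.

How it is judged:
On the way:
1. the plate leans on the sloping rest, tab up, foot on the ledge, and is let go (distance between plate_foot and rest_ledge below 0.018 m and angle between plate's own x axis and vertical between 0.5 and 1.1 rad and angle between the y axis of plate and the y axis of rest, either way round below 0.3 rad and height (world z) of plate_tab above 0.09 m and contact force between the fingers and plate below 0.1 N and linear speed of plate below 0.03 m/s), for 0.2 s.
At the end, for the whole second after the job is handed in: the plate stands at rest and released in the empty slot, tab up, its foot within 5 mm of the slot floor, within 4 mm (across) and 6 mm (along) of the slot's middle, and upright within 0.1 rad (z of plate_foot in the frame of slot below 0.005 m and x of plate_foot in the frame of slot between -0.004 and 0.004 m and y of plate_foot in the frame of slot between -0.006 and 0.006 m and angle between the x axis of plate and the z axis of slot, either way round below 0.1 rad and height (world z) of plate_tab above 0.12 m and contact force between the fingers and plate below 0.1 N and linear speed of plate below 0.02 m/s); the robot touches nothing.
It fails at once if the plate is dropped (falls free faster than 0.5 m/s) (contact force between the fingers and plate below 0.1 N and linear speed of plate above 0.5 m/s).
It fails at once if a plate already in the rack is shifted by more than 15 mm (distance of any of rack_plate_1, rack_plate_2 from where it was at the start of the episode above 0.015 m).
It fails at once if cup, tape roll or tape measure is shifted by more than 20 mm (distance of any of cup, tape_roll, tape_measure from where it was at the start of the episode above 0.02 m).
It also fails if it takes over 61 s, if anything falls off the work surface, if the arm or the gripper's body presses on something with over 40 N, if the wrist force passes 120 N, or if a joint passes its speed limit or range.

## Working session

There is one attempt and no reset: what is moved stays moved. The work goes in short steps, Python scripts to look and compute and a tool call to move; the robot and the scene stay as the last step left them, time stands still between calls to the robot, and variables do not carry over. Pictures are saved under pics/ and viewed, at most 14 in all, crops included, and the job is handed in when it is done.

Besides the shell and the picture viewer there is one more tool, called after "Request:" as name([rows], argument=value, ...), one row to a line, values as JSON. apply_moves: Moves the arm, as the interface text tells. Shift numbers are shares of 0.05 m and turn numbers shares of 5 degrees, none past 1 either way. Its arguments: {"type":"object","properties":{"motion":{"type":"array","items":{"type":"object","properties":{"translation":{"type":"array","items":{"type":"number","minimum":-1,"maximum":1}},"angular":{"type":"array","items":{"type":"number","minimum":-1,"maximum":1}},"hand":{"type":"number"}}}},"grip_force":{"type":"number"}},"required":["motion"]}

```bash
mkdir -p pics; ls; cat > h.py <<'E'
import numpy as np, cv2
from scipy.spatial.transform import Rotation as R
from station import robot, get_image, job_done
def cam(d,T=None):
    E=np.array(d["extrinsics"]) if T is None else T
    f=d["img"].shape[0]/2/np.tan(np.radians(d["fov_y"])/2)
    return E,f,d["cx"],d["cy"]
def ray(d,u,v,T=None):
    E,f,cx,cy=cam(d,T); r=E[:3,:3]@np.array([(u-cx)/f,-(v-cy)/f,-1.]); return E[:3,3],r/np.linalg.norm(r)
def onz(d,u,v,z,T=None):
    o,r=ray(d,u,v,T); return o+r*(z-o[2])/r[2]
def proj(d,p,T=None):
    E,f,cx,cy=cam(d,T); q=E[:3,:3].T@(np.array(p)-E[:3,3]); return cx+f*q[0]/-q[2], cy-f*q[1]/-q[2]
def wristT(d,s): 
    T=np.eye(4);T[:3,:3]=R.from_quat(s["eef_rot"]).as_matrix();T[:3,3]=s["position"];return T@np.array(d["mount"])
E
cat > a.py <<'E'
from h import *
import pickle
s=robot.sense();print(s)
D={n:get_image(n) for n in("scene","top","wrist")}
pickle.dump((s,D),open("d0.pkl","wb"))
for n,d in D.items():
    cv2.imwrite(f"pics/{n}0.png",d["img"][:,:,::-1]); print(n,{k:v for k,v in d.items() if k!="img"})
E
python3 a.py
```

```text
pics
{'clock': 0.0, 'joints': array([ 1.13061623e+00,  1.31166096e-01,  1.48926259e+00, -6.62888317e-06,
        1.52295594e+00, -8.54041651e-02]), 'dq': array([-3.85810544e-04,  1.25232732e-03,  1.29954410e-04,  5.83778718e-04,
       -1.31592787e-03,  7.32460265e-05]), 'effort': array([-3.34514072e-03, -5.69383335e+01, -5.00571477e+01, -4.63594879e-04,
        1.43153826e-02,  1.65097696e-07]), 'position': array([0.20820567, 0.56220335, 0.25525058]), 'eef_rot': array([ 1.76458905e-01,  9.84307600e-01, -8.66086655e-04, -2.29560798e-04]), 'ft_force': array([-0.85787853, -0.2799299 ,  1.63831351]), 'torque': array([-0.0018283 , -0.01709156, -0.04466083]), 'grip_force': 0.0, 'width': 0.9969608678604315}
scene {'fov_y': 45.93276370703569, 'cx': 279.6067172460256, 'cy': 201.76060448123633, 'extrinsics': array([[ 0.7782667 ,  0.29632585, -0.55361714, -0.21756819],
       [-0.62759618,  0.39598164, -0.67031453, -0.83634725],
       [ 0.0205907 ,  0.86913148,  0.4941523 ,  0.7023464 ],
       [ 0.        ,  0.        ,  0.        ,  1.        ]])}
top {'fov_y': 51.95923681062328, 'cx': 283.33340842959325, 'cy': 209.9097826097844, 'extrinsics': array([[-0.01089991,  0.99486393, -0.1006328 ,  0.38250305],
       [-0.99961473, -0.01341012, -0.02430149,  0.04215602],
       [-0.02552618,  0.10032914,  0.9946268 ,  1.28471567],
       [ 0.        ,  0.        ,  0.        ,  1.        ]])}
wrist {'fov_y': 65.47307032342673, 'cx': 281.6161354194259, 'cy': 207.47211552277454, 'mount': array([[-1.44564787e-03,  9.62003395e-01,  2.73033657e-01,
         6.88233769e-02],
       [ 9.99998503e-01,  1.65036429e-03, -5.20120279e-04,
        -3.36515003e-04],
       [-9.50962471e-04,  2.73032497e-01, -9.62004341e-01,
        -1.17091322e-01],
       [ 0.00000000e+00,  0.00000000e+00,  0.00000000e+00,
         1.00000000e+00]])}
```

View pics/top0.png

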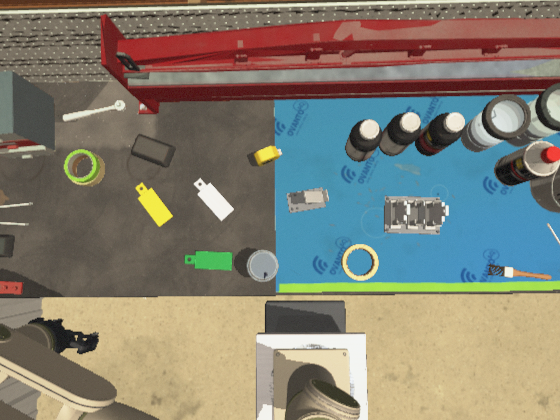

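View pics/scene0.png

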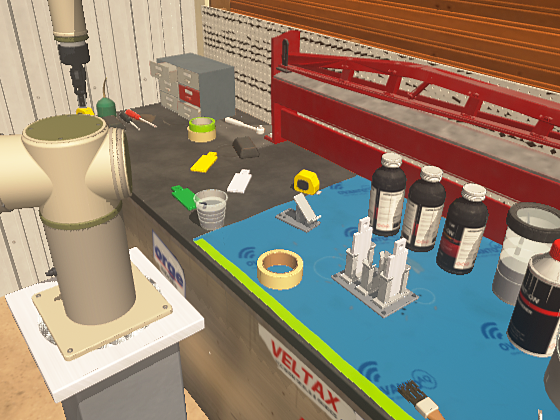

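Top: the white loose plate is at (213,199) with its tab at (200,184). The rest is at (308,199), the rack at (415,215), the cup at (262,265) and the tape measure at (267,155). Next I'll zoom on the rest and rack.

```bash
python3 - <<'E'
from h import *
import pickle
s,D=pickle.load(open("d0.pkl","rb"))
t=D["top"]["img"][:,:,::-1]; c=D["scene"]["img"][:,:,::-1]
a=cv2.resize(t[180:250,280:460],None,fx=4.4,fy=4.2,interpolation=cv2.INTER_CUBIC)[:, :790]
b=cv2.resize(c[185:325,270:425],None,fx=5.1,fy=4.2,interpolation=cv2.INTER_CUBIC)
cv2.imwrite("pics/ctop.png",a); cv2.imwrite("pics/cscene.png",cv2.resize(c[185:325,270:425],None,fx=4.2,fy=4.2,interpolation=cv2.INTER_CUBIC))
# plate
d=D["top"]; hsv=cv2.cvtColor(d["img"],cv2.COLOR_RGB2HSV)
m=((hsv[...,2]>190)&(hsv[...,1]<40)).astype(np.uint8); m[:165]=0;m[235:]=0;m[:,:180]=0;m[:,245:]=0
cs,_=cv2.findContours(m,0,2); k=max(cs,key=cv2.contourArea); print(cv2.contourArea(k))
P=np.array([onz(d,u,v,.008)[:2] for u,v in k[:,0]],np.float32)
print(cv2.minAreaRect(P)); print(cv2.boxPoints(cv2.minAreaRect(P))); print(k[:,0].min(0),k[:,0].max(0))
for p in[(200,184),(213,199)]: print(p,onz(d,*p,.008))
E
```

```text
675.0
((0.5517821907997131, 0.287383496761322), (0.14052869379520416, 0.05220554396510124), 41.60154724121094)
[[0.4819091  0.2602509 ]
 [0.51657075 0.2212126 ]
 [0.6216553  0.3145161 ]
 [0.58699363 0.3535544 ]]
[194 178] [233 220]
(200, 184) [0.59348575 0.32353441 0.008     ]
(213, 199) [0.54740017 0.28395477 0.008     ]
```

View pics/ctop.png

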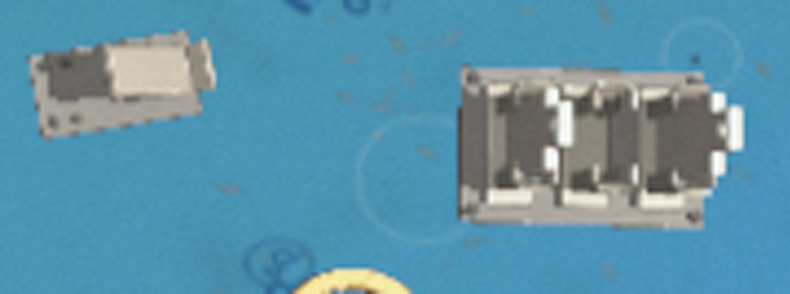

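View pics/cscene.png

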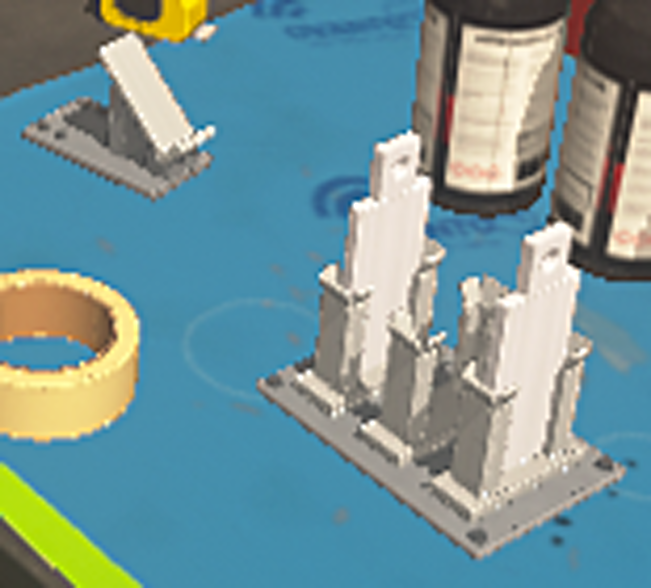

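Top crop: the rest's ledge is at its right end, so its face rises to the left (world +y). The middle rack slot is empty, and the scene crop confirms that. Next I'll move the wrist camera above the rest and rack.

Request:
apply_moves([
  {"translation":[-0.69,-0.74,-0.1],"angular":[0,0,0],"hand":1},
  {"translation":[-0.69,-0.74,-0.1],"angular":[0,0,0],"hand":1},
  {"translation":[-0.69,-0.74,-0.1],"angular":[0,0,0],"hand":1},
  {"translation":[-0.69,-0.74,-0.1],"angular":[0,0,0],"hand":1},
  {"translation":[-0.69,-0.74,-0.1],"angular":[0,0,0],"hand":1},
])

```text
clock: 0.78
position: [0.3061, 0.3277, 0.2812]
eef_rot: [0.176, 0.984, -0.0, 0.0]
ft_force: [0.3, -0.5, -0.2]
width: 1.002
grip_force: 0.0
```

Request:
apply_moves([
  {"translation":[-0.69,-0.74,-0.1],"angular":[0,0,0],"hand":1},
  {"translation":[-0.69,-0.74,-0.1],"angular":[0,0,0],"hand":1},
  {"translation":[-0.69,-0.74,-0.1],"angular":[0,0,0],"hand":1},
  {"translation":[-0.69,-0.74,-0.1],"angular":[0,0,0],"hand":1},
  {"translation":[-0.69,-0.74,-0.1],"angular":[0,0,0],"hand":1},
])

```text
clock: 1.4
position: [0.4036, 0.0942, 0.3064]
eef_rot: [0.176, 0.984, 0.0, 0.0]
ft_force: [1.3, -0.4, 1.1]
width: 0.998
grip_force: 0.0
```

Request:
apply_moves([
  {"translation":[-0.69,-0.74,-0.1],"angular":[0,0,0],"hand":1},
  {"translation":[-0.69,-0.74,-0.1],"angular":[0,0,0],"hand":1},
  {"translation":[-0.69,-0.74,-0.1],"angular":[0,0,0],"hand":1},
  {"translation":[-0.69,-0.74,-0.1],"angular":[0,0,0],"hand":1},
  {"translation":[-0.69,-0.74,-0.1],"angular":[0,0,0],"hand":1},
])

```text
clock: 2.02
position: [0.5012, -0.1393, 0.3312]
eef_rot: [0.177, 0.984, 0.0, -0.0]
ft_force: [0.3, 0.0, 1.0]
width: 1.0
grip_force: 0.0
```

```bash
python3 - <<'E'
from h import *
import pickle
s=robot.sense();d=get_image("wrist");pickle.dump((s,d),open("w1.pkl","wb"))
print(s["clock"],s["position"],s["eef_rot"],s["joints"])
cv2.imwrite("pics/w1.png",cv2.resize(d["img"][:,:,::-1],(800,600),interpolation=cv2.INTER_CUBIC))
E
```

```text
2.025 [ 0.50118666 -0.13925265  0.33120494] [ 1.76619959e-01  9.84279115e-01  9.61760799e-05 -6.85321280e-05] [-3.69705357e-01 -1.05694221e-01  1.59102365e+00  1.63234488e-04
  1.65643450e+00 -1.58538501e+00]
```

View pics/w1.png

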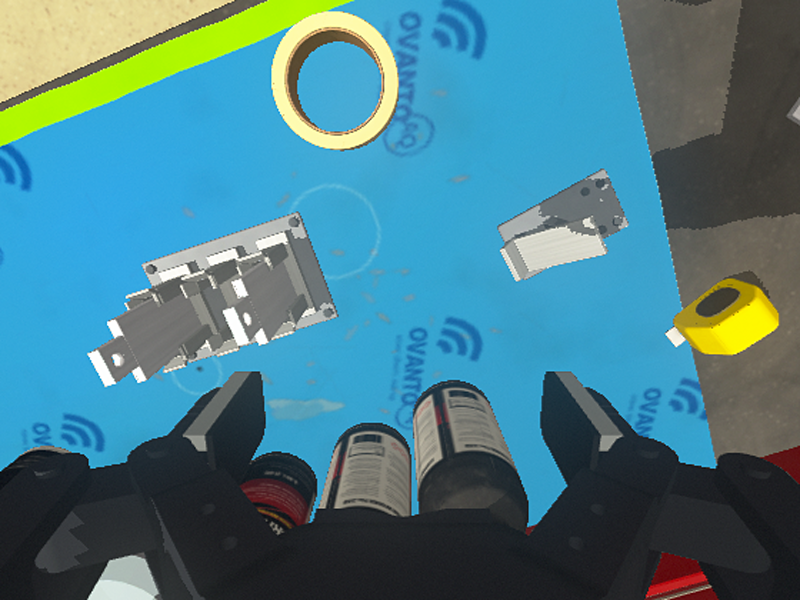

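The wrist view (800x600) shows the rest base corners at (605,170), (498,222) and (628,218), with the ledge at left (505,260). The rack base corners are at (145,265), (298,212) and (338,315). I'll measure from these and cross-check in the top view.

```bash
python3 - <<'E'
from h import *
import pickle
s,d=pickle.load(open("w1.pkl","rb")); T=wristT(d,s); _,D=pickle.load(open("d0.pkl","rb"));t=D["top"]
def sub(d,c):
    g=cv2.cvtColor(d["img"],cv2.COLOR_RGB2GRAY); a=np.array(c,np.float32).reshape(-1,1,2)
    return cv2.cornerSubPix(g,a,(3,3),(-1,-1),(3,30,.01))[:,0]
k=560/800
def rep(n,d,px,z,T=None):
    q=sub(d,px); P=np.array([onz(d,u,v,z,T)[:2] for u,v in q]); print(n,np.round(q,1).tolist(),"\n",np.round(P,4).tolist())
    for i in range(len(P)):
        for j in range(i): 
            e=P[i]-P[j];print(j,i,round(np.linalg.norm(e),4),"yaw",round(np.degrees(np.arctan2(e[1],e[0])),1),"mid",np.round((P[i]+P[j])/2,4))
rep("rest w",d,[(605*k,170*k),(498*k,222*k),(628*k,218*k)],.008,T)
rep("rack w",d,[(145*k,265*k),(298*k,212*k),(338*k,315*k)],.006,T)
c=lambda x,y:(280+x/4.4,180+y/4.2)
rep("rest t",t,[c(30,57),c(45,137),c(200,112),c(182,32)],.008)
rep("rack t",t,[c(462,68),c(462,218),c(702,227),c(702,74)],.006)
# plate tape etc.
for n,u,v,z in[("cup",262,265,.08),("roll",360,262,.036),("meas",267,155,.06)]: print(n,onz(t,u,v,z).round(3))
E
```

```text
rest w [[421.8999938964844, 118.4000015258789], [348.6000061035156, 155.39999389648438], [439.6000061035156, 152.60000610351562]] 
 [[0.5046, 0.0543], [0.5171, -0.0493], [0.5561, 0.0659]]
0 1 0.1043 yaw -83.1 mid [0.5109 0.0025]
0 2 0.0528 yaw 12.8 mid [0.5304 0.0601]
1 2 0.1216 yaw 71.3 mid [0.5366 0.0083]
rack w [[100.19999694824219, 186.6999969482422], [208.60000610351562, 148.39999389648438], [234.60000610351562, 218.6999969482422]] 
 [[0.4388, -0.3834], [0.4431, -0.2219], [0.5465, -0.2274]]
0 1 0.1616 yaw 88.5 mid [ 0.441  -0.3026]
0 2 0.1895 yaw 55.4 mid [ 0.4926 -0.3054]
1 2 0.1035 yaw -3.1 mid [ 0.4948 -0.2247]
rest t [[287.6000061035156, 195.39999389648438], [290.20001220703125, 212.60000610351562], [325.29998779296875, 205.5], [321.3999938964844, 187.60000610351562]] 
 [[0.555, 0.0602], [0.5033, 0.0529], [0.5231, -0.0517], [0.5771, -0.041]]
0 1 0.0522 yaw -172.0 mid [0.5292 0.0566]
0 2 0.1164 yaw -105.9 mid [0.5391 0.0042]
1 2 0.1065 yaw -79.3 mid [0.5132 0.0006]
0 3 0.1036 yaw -77.7 mid [0.5661 0.0096]
1 3 0.1194 yaw -51.9 mid [0.5402 0.006 ]
2 3 0.055 yaw 11.2 mid [ 0.5501 -0.0464]
rack t [[385.0, 196.1999969482422], [385.0, 231.89999389648438], [439.5, 234.0], [439.5, 197.60000610351562]] 
 [[0.5488, -0.2296], [0.4426, -0.2259], [0.4344, -0.3851], [0.5423, -0.3901]]
0 1 0.1063 yaw 178.0 mid [ 0.4957 -0.2277]
0 2 0.1931 yaw -126.3 mid [ 0.4916 -0.3073]
1 2 0.1594 yaw -93.0 mid [ 0.4385 -0.3055]
0 3 0.1607 yaw -92.3 mid [ 0.5455 -0.3099]
1 3 0.1921 yaw -58.8 mid [ 0.4924 -0.308 ]
2 3 0.108 yaw -2.7 mid [ 0.4883 -0.3876]
cup [0.351 0.133 0.08 ]
roll [ 0.356 -0.145  0.036]
meas [0.667 0.118 0.06 ]
```

```bash
python3 - <<'E'
from h import *
import pickle
s,d=pickle.load(open("w1.pkl","rb"));i=d["img"][:,:,::-1]
a=cv2.resize(i[115:200,340:445],None,fx=7,fy=7,interpolation=cv2.INTER_LANCZOS4)
cv2.imwrite("pics/cr.png",a);print(a.shape)
b=cv2.resize(i[140:280,60:245],None,fx=4.2,fy=4.2,interpolation=cv2.INTER_LANCZOS4)
cv2.imwrite("pics/ck.png",b);print(b.shape)
E
```

```text
(595, 735, 3)
(588, 777, 3)
```

View pics/cr.png

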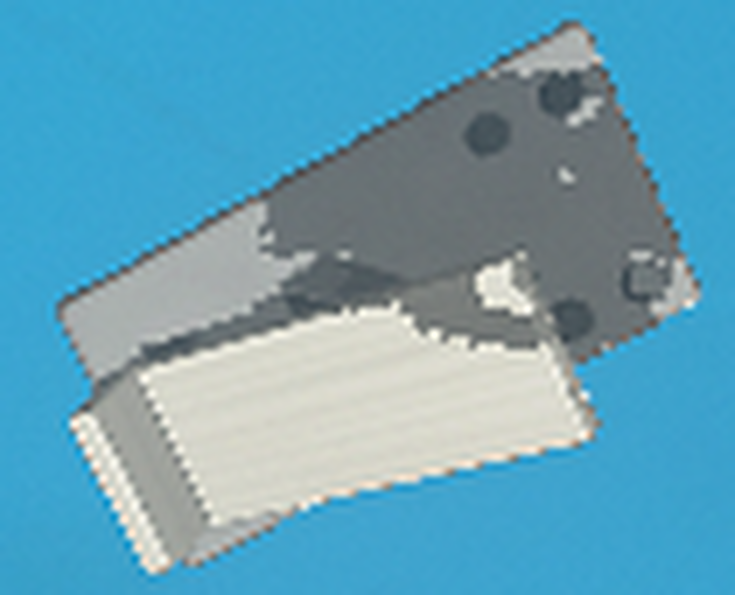

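View pics/ck.png

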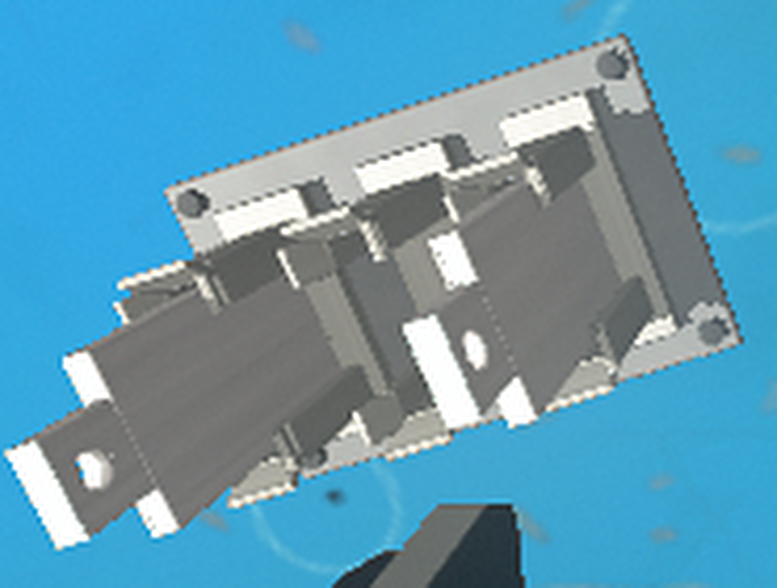

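Rest crop: base corners are at (577,22), (60,305) and (697,300), and the ledge's inner edge runs (140,375)-(212,522). Rack crop: base corners are at (627,36), (742,343) and (167,190). The neighbours' tab tops are centred near (48,494) and (442,371).

```bash
python3 - <<'E'
from h import *
import pickle
s,d=pickle.load(open("w1.pkl","rb")); T=wristT(d,s)
W=lambda p,o,k,z: onz(d,o[0]+(p[0]+.5)/k-.5,o[1]+(p[1]+.5)/k-.5,z,T)[:2]
def show(n,P):
    P=np.array(P);print(n,P.round(4).tolist())
    for i in range(len(P)):
        for j in range(i):
            e=P[i]-P[j];print(j,i,round(np.linalg.norm(e),4),"yaw",round(np.degrees(np.arctan2(e[1],e[0])),1),"mid",((P[i]+P[j])/2).round(4))
r=lambda p,z:W(p,(340,115),7,z); k=lambda p,z:W(p,(60,140),4.2,z)
show("restbase",[r((577,22),.008),r((60,305),.008),r((697,300),.008)])
show("ledge",[r((140,375),.028),r((212,522),.028)])
show("rackbase",[k((167,190),.006),k((627,36),.006),k((742,343),.006)])
t1=np.mean([k(p,.154) for p in[(8,452),(60,550),(38,440),(88,536)]],0);t2=np.mean([k(p,.154) for p in[(405,325),(437,315),(478,418),(450,428)]],0)
show("tabs",[t1,t2])
E
```

```text
restbase [[0.5038, 0.0546], [0.5204, -0.051], [0.5622, 0.0639]]
0 1 0.1069 yaw -81.1 mid [0.5121 0.0018]
0 2 0.0591 yaw 9.0 mid [0.533  0.0593]
1 2 0.1222 yaw 70.0 mid [0.5413 0.0065]
ledge [[0.5341, -0.0439], [0.5655, -0.0392]]
0 1 0.0318 yaw 8.5 mid [ 0.5498 -0.0415]
rackbase [[0.4361, -0.3832], [0.443, -0.2214], [0.5509, -0.2266]]
0 1 0.162 yaw 87.5 mid [ 0.4395 -0.3023]
0 2 0.1942 yaw 53.8 mid [ 0.4935 -0.3049]
1 2 0.108 yaw -2.8 mid [ 0.497 -0.224]
tabs [[0.4906, -0.3551], [0.4953, -0.2558]]
0 1 0.0994 yaw 87.3 mid [ 0.493  -0.3055]
```

Rest: ledge corner (0.550, -0.0415), yaw 99°. Slot: (0.493, -0.305), row yaw 87.4°. Both match the given sizes. Now to the plate.

Request:
apply_moves([
  {"translation":[0.21,0.82,0.4],"angular":[0,0,0],"hand":1},
  {"translation":[0.21,0.82,0.4],"angular":[0,0,0],"hand":1},
  {"translation":[0.21,0.82,0.4],"angular":[0,0,0],"hand":1},
  {"translation":[0.21,0.82,0.4],"angular":[0,0,0],"hand":1},
  {"translation":[0.21,0.82,0.4],"angular":[0,0,0],"hand":1},
])

```text
clock: 2.7
position: [0.5226, 0.0743, 0.2304]
eef_rot: [0.177, 0.984, -0.0, -0.0]
ft_force: [-0.3, -0.7, -0.0]
width: 0.999
grip_force: 0.0
```

Request:
apply_moves([
  {"translation":[0.21,0.82,0.4],"angular":[0,0,0],"hand":1},
  {"translation":[0.21,0.82,0.4],"angular":[0,0,0],"hand":1},
  {"translation":[0.21,0.82,0.4],"angular":[0,0,0],"hand":1},
  {"translation":[0.21,0.82,0.4],"angular":[0,0,0],"hand":1},
  {"translation":[0.21,0.82,0.4],"angular":[0,0,0],"hand":1},
])

```text
clock: 3.32
position: [0.5446, 0.2847, 0.1303]
eef_rot: [0.176, 0.984, -0.0, -0.0]
ft_force: [0.5, -0.2, 0.5]
width: 0.999
grip_force: 0.0
```

Request:
apply_moves([
  {"translation":[0,0,0],"angular":[0,0,0.945],"hand":1},
  {"translation":[0,0,0],"angular":[0,0,0.945],"hand":1},
  {"translation":[0,0,0],"angular":[0,0,0.945],"hand":1},
  {"translation":[0,0,0],"angular":[0,0,0.945],"hand":1},
  {"translation":[0,0,0],"angular":[0,0,0.945],"hand":1},
])

```text
clock: 3.95
position: [0.5445, 0.2833, 0.1309]
eef_rot: [0.375, 0.927, -0.0, -0.0]
ft_force: [-0.3, 0.7, -0.8]
width: 1.004
grip_force: 0.0
```

Request:
apply_moves([
  {"translation":[0,0,0],"angular":[0,0,0.945],"hand":1},
  {"translation":[0,0,0],"angular":[0,0,0.945],"hand":1},
  {"translation":[0,0,0],"angular":[0,0,0.945],"hand":1},
  {"translation":[0,0,0],"angular":[0,0,0.945],"hand":1},
  {"translation":[0,0,0],"angular":[0,0,0.945],"hand":1},
])

```text
clock: 4.58
position: [0.5445, 0.2833, 0.1308]
eef_rot: [0.557, 0.83, -0.0, -0.0]
ft_force: [-0.3, 0.2, -0.0]
width: 0.999
grip_force: 0.0
```

Request:
apply_moves([
  {"translation":[0,0,0],"angular":[0,0,0.945],"hand":1},
  {"translation":[0,0,0],"angular":[0,0,0.945],"hand":1},
  {"translation":[0,0,0],"angular":[0,0,0.945],"hand":1},
  {"translation":[0,0,0],"angular":[0,0,0.945],"hand":1},
  {"translation":[0,0,0],"angular":[0,0,0.945],"hand":1},
])

```text
clock: 5.2
position: [0.5445, 0.2833, 0.1308]
eef_rot: [0.715, 0.699, -0.0, -0.0]
ft_force: [0.0, 0.5, -0.5]
width: 0.999
grip_force: 0.0
```

Request:
apply_moves([
  {"translation":[0,0,0],"angular":[0,0,0.945],"hand":0.75},
  {"translation":[0,0,0],"angular":[0,0,0.945],"hand":0.75},
  {"translation":[0,0,0],"angular":[0,0,0.945],"hand":0.75},
  {"translation":[0,0,0],"angular":[0,0,0.945],"hand":0.75},
  {"translation":[0,0,0],"angular":[0,0,0.945],"hand":0.75},
])

```text
clock: 5.82
position: [0.5446, 0.2833, 0.1309]
eef_rot: [0.843, 0.537, -0.0, -0.0]
ft_force: [-0.5, 0.3, 0.2]
width: 0.753
grip_force: 0.0
```

Request:
apply_moves([
  {"translation":[0,0,0],"angular":[0,0,0.945],"hand":0.75},
  {"translation":[0,0,0],"angular":[0,0,0.945],"hand":0.75},
  {"translation":[0,0,0],"angular":[0,0,0.945],"hand":0.75},
  {"translation":[0,0,0],"angular":[0,0,0.945],"hand":0.75},
  {"translation":[0,0,0],"angular":[0,0,0.945],"hand":0.75},
])

```text
clock: 6.45
position: [0.5445, 0.2833, 0.1309]
eef_rot: [0.935, 0.353, -0.0, 0.0]
ft_force: [-0.2, 1.0, -0.5]
width: 0.749
grip_force: 0.0
```

```bash
cat >> h.py <<'E'
def delta(p,Rm=None):
    s=robot.sense();R0=R.from_quat(s["eef_rot"]).as_matrix()
    print("clock",round(s["clock"],2),"pos",s["position"].round(4),"axes",R0.round(3).tolist(),"F",s["ft_force"].round(1),"w",round(s["width"],3),"j",s["joints"].round(2))
    print("shift rows(0.05)",(R0.T@(np.array(p)-s["position"])/.05).round(3))
    if Rm is not None: print("turn rows(5deg)",(np.degrees(R.from_matrix(R0.T@Rm).as_rotvec())/5).round(3))
E
python3 - <<'E'
from h import *
s=robot.sense();d=get_image("wrist");T=wristT(d,s)
cv2.imwrite("pics/w2.png",d["img"][:,:,::-1])
hsv=cv2.cvtColor(d["img"],cv2.COLOR_RGB2HSV)
m=((hsv[...,2]>170)&(hsv[...,1]<40)).astype(np.uint8)
cs,_=cv2.findContours(m,0,2)
for k in sorted(cs,key=cv2.contourArea)[-2:]:
    P=np.array([onz(d,u,v,.008,T)[:2] for u,v in k[:,0]],np.float32); print(cv2.contourArea(k),cv2.minAreaRect(P),k[:,0].min(0),k[:,0].max(0))
y=np.radians(41.6)
delta([.5466,.2827,.028],np.array([[np.cos(y),np.sin(y),0],[np.sin(y),-np.cos(y),0],[0,0,-1]]))
E
```

```text
0.0 ((0.517952561378479, 0.057220228016376495), (0.0015401587588712573, 0.0), -95.11782836914062) [449 388] [450 389]
10385.5 ((0.5523490905761719, 0.28814876079559326), (0.13889794051647186, 0.05142586678266525), 41.5907096862793) [248 101] [318 280]
clock 6.5 pos [0.5446 0.2833 0.1309] axes [[0.753, 0.658, -0.001], [0.658, -0.753, -0.0], [-0.001, -0.0, -1.0]] F [ 0.3  0.4 -0.2] w 0.75 j [ 0.4   0.26  1.58 -0.    1.31  1.25]
shift rows(0.05) [0.024 0.036 2.058]
turn rows(5deg) [-0.002  0.008 -0.087]
```

Request:
apply_moves([
  {"translation":[0.04,0.05,0.5],"angular":[0,0,-0.09],"hand":0.75},
  {"translation":[0,0,0.5],"angular":[0,0,0],"hand":0.75},
  {"translation":[0,0,0.5],"angular":[0,0,0],"hand":0.75},
  {"translation":[0,0,0.4],"angular":[0,0,0],"hand":0.75},
  {"translation":[0,0,0.16],"angular":[0,0,0],"hand":0.75},
])

```text
clock: 7.12
position: [0.547, 0.2824, 0.0266]
eef_rot: [0.933, 0.359, -0.001, 0.0]
ft_force: [-0.6, -0.3, 0.0]
width: 0.751
grip_force: 0.0
```

Request:
apply_moves([
  {"translation":[0,0,0.04],"angular":[0,0,0],"hand":0.75},
  {"translation":[0,0,0.04],"angular":[0,0,0],"hand":0.75},
  {"translation":[0,0,0.03],"angular":[0,0,0],"hand":0.75},
  {"translation":[0,0,0],"angular":[0,0,0],"hand":0.75},
  {"translation":[0,0,0],"angular":[0,0,0],"hand":0.75},
])

```text
clock: 7.75
position: [0.5482, 0.2829, 0.0231]
eef_rot: [0.934, 0.358, 0.0, -0.0]
ft_force: [-1.2, -0.6, -0.4]
width: 0.753
grip_force: 0.0
```

Request:
apply_moves([
  {"translation":[0,0,0],"angular":[0,0,0],"hand":0.62},
  {"translation":[0,0,0],"angular":[0,0,0],"hand":0.4},
  {"translation":[0,0,0],"angular":[0,0,0],"hand":0.4},
  {"translation":[0,0,0],"angular":[0,0,0],"hand":0.4},
  {"translation":[0,0,0],"angular":[0,0,0],"hand":0.4},
], grip_force=60)

```text
clock: 8.38
position: [0.5484, 0.2831, 0.0235]
eef_rot: [0.934, 0.358, 0.0, -0.0]
ft_force: [-1.5, -0.8, 5.9]
width: 0.58
grip_force: 63.0
```

Request:
apply_moves([
  {"translation":[0,0,-0.1],"angular":[0,0,0],"hand":0.4},
  {"translation":[0,0,-0.3],"angular":[0,0,0],"hand":0.4},
  {"translation":[0,0,-0.5],"angular":[0,0,0],"hand":0.4},
  {"translation":[0,0,-0.8],"angular":[0,0,0],"hand":0.4},
  {"translation":[0,0,-0.8],"angular":[0,0,0],"hand":0.4},
])

```text
clock: 9.0
position: [0.5478, 0.2827, 0.1496]
eef_rot: [0.934, 0.358, -0.0, 0.0]
ft_force: [0.6, 0.6, -1.1]
width: 0.582
grip_force: 62.4
```

```bash
python3 - <<'E'
from h import *
import pickle
c=np.cos;sn=np.sin;y=np.radians(99)
h=np.array([c(y),sn(y),0]);zz=np.array([0,0,1.]);u=(h+zz)/2**.5;n=(-h+zz)/2**.5
Rp=np.column_stack([u,np.cross(-n,u),-n])   # tool x=u, z=-n
L=np.array([.5498,-.0415,.028])
# TCP above lower plate face by .0225 along n, 64.5mm from foot; gap 5 along both
for g in(.03,.005): print(g,(L+u*(.0645+g)+n*(.0225+g)).round(4))
delta(L+u*.0945+n*.0525,Rp)
y0=np.array([[c(y),sn(y),0],[sn(y),-c(y),0],[0,0,-1]]); delta([0,0,0],y0)
print("tilt",(R.from_matrix(y0.T@Rp).as_rotvec(degrees=True)/5).round(2))
s=robot.sense();d=get_image("wrist");cv2.imwrite("pics/w3.png",d["img"][:,:,::-1])
E
```

```text
0.03 [ 0.5452 -0.0122  0.1319]
0.005 [ 0.5452 -0.0122  0.0966]
clock 9.0 pos [0.5478 0.2827 0.1496] axes [[0.743, 0.669, -0.0], [0.669, -0.743, -0.0], [-0.0, -0.0, -1.0]] F [ 0.6  0.6 -1.1] w 0.582 j [ 0.39  0.25  1.56 -0.    1.34  1.23]
shift rows(0.05) [-3.985  4.348  0.353]
turn rows(5deg) [  4.468   8.231 -10.79 ]
clock 9.0 pos [0.5478 0.2827 0.1496] axes [[0.743, 0.669, -0.0], [0.669, -0.743, -0.0], [-0.0, -0.0, -1.0]] F [ 0.6  0.6 -1.1] w 0.582 j [ 0.39  0.25  1.56 -0.    1.34  1.23]
shift rows(0.05) [-11.925  -3.128   2.993]
turn rows(5deg) [-1.0000e-03  1.0000e-03 -1.1401e+01]
tilt [0. 9. 0.]
```

View pics/w3.png

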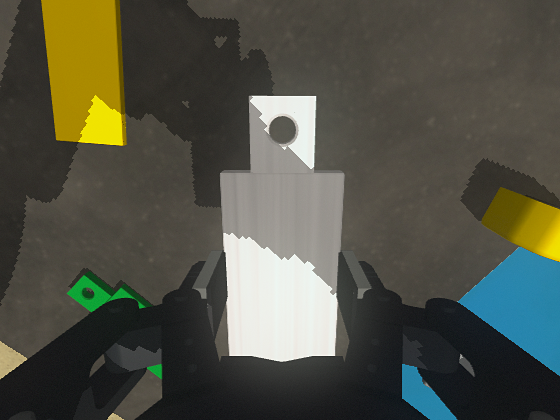

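Wrist view: the plate is held square across its body at (283,260), with the tab at (283,130) ahead of the tool. Next: yaw, tilt and carry.

Request:
apply_moves([
  {"translation":[0,0,-0.1],"angular":[0,0,-0.95],"hand":0.4},
  {"translation":[0,0,-0.1],"angular":[0,0,-0.95],"hand":0.4},
  {"translation":[0,0,-0.1],"angular":[0,0,-0.95],"hand":0.4},
  {"translation":[0,0,-0.1],"angular":[0,0,-0.95],"hand":0.4},
  {"translation":[0,0,-0.1],"angular":[0,0,-0.95],"hand":0.4},
])

```text
clock: 9.68
position: [0.548, 0.2828, 0.1737]
eef_rot: [0.839, 0.544, 0.0, 0.0]
ft_force: [-0.0, -0.1, -0.6]
width: 0.585
grip_force: 62.5
```

Request:
apply_moves([
  {"translation":[0,0,-0.1],"angular":[0,0,-0.95],"hand":0.4},
  {"translation":[0,0,-0.1],"angular":[0,0,-0.95],"hand":0.4},
  {"translation":[0,0,-0.1],"angular":[0,0,-0.95],"hand":0.4},
  {"translation":[0,0,-0.1],"angular":[0,0,-0.95],"hand":0.4},
  {"translation":[0,0,-0.1],"angular":[0,0,-0.95],"hand":0.4},
])

```text
clock: 10.3
position: [0.548, 0.2828, 0.1986]
eef_rot: [0.709, 0.705, 0.0, 0.0]
ft_force: [-0.5, -0.6, -1.4]
width: 0.582
grip_force: 62.5
```

Request:
apply_moves([
  {"translation":[0,0,-0.1],"angular":[0,0,-0.95],"hand":0.4},
  {"translation":[0,0,-0.1],"angular":[0,0,-0.95],"hand":0.4},
  {"translation":[0,0,0],"angular":[0,1,0],"hand":0.4},
  {"translation":[0,0,0],"angular":[0,1,0],"hand":0.4},
  {"translation":[0,0,0],"angular":[0,1,0],"hand":0.4},
])

```text
clock: 10.92
position: [0.5481, 0.2829, 0.2088]
eef_rot: [0.644, 0.754, 0.086, -0.1]
ft_force: [-0.4, -0.1, -1.9]
width: 0.585
grip_force: 62.5
```

Request:
apply_moves([
  {"translation":[0,0,0],"angular":[0,1,0],"hand":0.4},
  {"translation":[0,0,0],"angular":[0,1,0],"hand":0.4},
  {"translation":[0,0,0],"angular":[0,1,0],"hand":0.4},
  {"translation":[0,0,0],"angular":[0,1,0],"hand":0.4},
  {"translation":[0,0,0],"angular":[0,1,0],"hand":0.4},
])

```text
clock: 11.55
position: [0.5483, 0.2826, 0.2087]
eef_rot: [0.61, 0.714, 0.223, -0.26]
ft_force: [0.4, 0.1, -2.4]
width: 0.584
grip_force: 62.5
```

```bash
cat > rest.py <<'E'
from h import *
import sys
y=np.radians(99);h=np.array([np.cos(y),np.sin(y),0]);zz=np.array([0,0,1.]);u=(h+zz)/2**.5;n=(-h+zz)/2**.5
Rp=np.column_stack([u,np.cross(-n,u),-n]);L=np.array([.5498,-.0415,.028])
a,b=map(float,sys.argv[1:3]); delta(L+u*(.0645+a)+n*(.0235+b),Rp)
E
python3 rest.py .03 .03
```

```text
clock 11.55 pos [0.5483 0.2826 0.2087] axes [[-0.121, 0.988, -0.1], [0.755, 0.157, 0.637], [0.645, 0.002, -0.765]] F [ 0.4  0.1 -2.4] w 0.584 j [ 0.03  0.19  1.66  0.7   1.44 -0.28]
shift rows(0.05) [-5.435 -0.986 -2.593]
turn rows(5deg) [0.013 0.974 0.013]
```

```bash
python3 rest.py .008 .10|tail -2
```

```text
shift rows(0.05) [-5.992 -0.985 -3.951]
turn rows(5deg) [0.013 0.974 0.013]
```

Request:
apply_moves([
  {"translation":[-0.67,-0.11,-0.44],"angular":[0,0,0],"hand":0.4},
  {"translation":[-0.67,-0.11,-0.44],"angular":[0,0,0],"hand":0.4},
  {"translation":[-0.67,-0.11,-0.44],"angular":[0,0,0],"hand":0.4},
  {"translation":[-0.67,-0.11,-0.44],"angular":[0,0,0],"hand":0.4},
  {"translation":[-0.67,-0.11,-0.44],"angular":[0,0,0],"hand":0.4},
])

```text
clock: 12.18
position: [0.552, 0.0804, 0.185]
eef_rot: [0.61, 0.715, 0.222, -0.259]
ft_force: [1.1, -1.1, -0.9]
width: 0.582
grip_force: 62.7
```

Request:
apply_moves([
  {"translation":[-0.67,-0.11,-0.44],"angular":[0,0,0],"hand":0.4},
  {"translation":[-0.67,-0.11,-0.44],"angular":[0,0,0],"hand":0.4},
  {"translation":[-0.67,-0.11,-0.44],"angular":[0,0,0],"hand":0.4},
  {"translation":[-0.67,-0.11,-0.44],"angular":[0,0,0],"hand":0.4},
  {"translation":[0,0,0],"angular":[0,0.97,0],"hand":0.4},
])

```text
clock: 12.8
position: [0.5559, -0.0815, 0.1671]
eef_rot: [0.601, 0.703, 0.248, -0.288]
ft_force: [0.5, -0.0, -1.4]
width: 0.582
grip_force: 62.7
```

```bash
python3 rest.py .008 .015; python3 - <<'E'
from h import *
d=get_image("scene");cv2.imwrite("pics/s2.png",cv2.resize(d["img"][130:280,200:420,::-1],None,fx=3.5,fy=3.5,interpolation=cv2.INTER_CUBIC))
E
```

```text
clock 12.8 pos [ 0.5559 -0.0815  0.1671] axes [[-0.112, 0.988, -0.107], [0.702, 0.155, 0.696], [0.704, 0.003, -0.71]] F [ 0.5 -0.  -1.4] w 0.582 j [-0.57  0.47  1.43  0.57  1.78 -0.76]
shift rows(0.05) [ 6.200e-02 -1.000e-03  1.769e+00]
turn rows(5deg) [0.036 0.053 0.006]
```

View pics/s2.png

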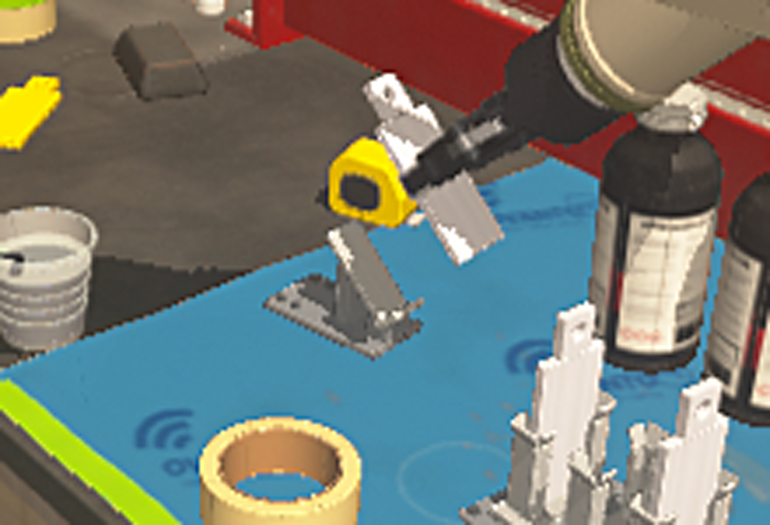

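Scene crop: the plate is held at 45°, tab up, parallel to the rest's face and just out from it. I'll lower it towards the face.

Request:
apply_moves([
  {"translation":[0.06,0,0.4],"angular":[0,0.05,0],"hand":0.4},
  {"translation":[0,0,0.5],"angular":[0,0,0],"hand":0.4},
  {"translation":[0,0,0.5],"angular":[0,0,0],"hand":0.4},
  {"translation":[0,0,0.4],"angular":[0,0,0],"hand":0.4},
  {"translation":[0,0,0],"angular":[0,0,0],"hand":0.4},
])

```text
clock: 13.48
position: [0.5435, -0.0115, 0.1031]
eef_rot: [0.599, 0.703, 0.248, -0.293]
ft_force: [0.1, 0.5, -1.9]
width: 0.586
grip_force: 62.7
```

Request:
apply_moves([
  {"translation":[0,0,0.06],"angular":[0,0,0],"hand":0.4},
  {"translation":[0,0,0.06],"angular":[0,0,0],"hand":0.4},
  {"translation":[0,0,0.06],"angular":[0,0,0],"hand":0.4},
  {"translation":[0,0,0.04],"angular":[0,0,0],"hand":0.4},
  {"translation":[0,0,0],"angular":[0,0,0],"hand":0.4},
])

```text
clock: 14.1
position: [0.5439, -0.0067, 0.0969]
eef_rot: [0.6, 0.702, 0.249, -0.291]
ft_force: [-2.1, -4.3, 2.1]
width: 0.583
grip_force: 63.3
```

```bash
python3 rest.py .0 .0
```

```text
clock 14.1 pos [ 0.5439 -0.0067  0.0969] axes [[-0.111, 0.988, -0.11], [0.698, 0.156, 0.699], [0.708, 0.001, -0.706]] F [-2.1 -4.3  2.1] w 0.583 j [-0.48  0.47  1.58  0.61  1.62 -0.78]
shift rows(0.05) [-0.184  0.008  0.005]
turn rows(5deg) [ 0.007 -0.012  0.002]
```

Request:
apply_moves([
  {"translation":[-0.04,0,-0.02],"angular":[0,0,0],"hand":0.4},
  {"translation":[-0.04,0,0],"angular":[0,0,0],"hand":0.4},
  {"translation":[-0.04,0,0],"angular":[0,0,0],"hand":0.4},
  {"translation":[-0.03,0,0],"angular":[0,0,0],"hand":0.4},
  {"translation":[0,0,0],"angular":[0,0,0],"hand":0.4},
])

```text
clock: 14.72
position: [0.5445, -0.012, 0.0916]
eef_rot: [0.6, 0.702, 0.249, -0.292]
ft_force: [-0.4, -0.2, -1.8]
width: 0.583
grip_force: 62.8
```

```bash
python3 rest.py .0 .0
```

```text
clock 14.72 pos [ 0.5445 -0.012   0.0916] axes [[-0.11, 0.988, -0.111], [0.697, 0.156, 0.7], [0.708, -0.0, -0.706]] F [-0.4 -0.2 -1.8] w 0.583 j [-0.49  0.48  1.58  0.6   1.62 -0.78]
shift rows(0.05) [-0.033  0.012  0.006]
turn rows(5deg) [-0.    -0.02  -0.003]
```

Request:
apply_moves([
  {"translation":[-0.03,0,0],"angular":[0,0,0],"hand":0.4},
  {"translation":[-0.02,0,0.01],"angular":[0,0,0],"hand":0.4},
  {"translation":[-0.02,0,0.01],"angular":[0,0,0],"hand":0.4},
  {"translation":[0,0,0],"angular":[0,0,0],"hand":0.4},
  {"translation":[0,0,0],"angular":[0,0,0],"hand":0.4},
])

```text
clock: 15.35
position: [0.5452, -0.0139, 0.0896]
eef_rot: [0.6, 0.702, 0.249, -0.291]
ft_force: [-1.0, -1.7, 5.6]
width: 0.581
grip_force: 63.4
```

```bash
python3 rest.py .0 .0
```

```text
clock 15.35 pos [ 0.5452 -0.0139  0.0896] axes [[-0.111, 0.988, -0.11], [0.697, 0.157, 0.7], [0.708, 0.001, -0.706]] F [-1.  -1.7  5.6] w 0.581 j [-0.49  0.49  1.57  0.6   1.61 -0.79]
shift rows(0.05) [0.023 0.004 0.005]
turn rows(5deg) [ 0.008 -0.022  0.009]
```

Request:
apply_moves([
  {"translation":[0,0,0],"angular":[0,0,0],"hand":0.62},
  {"translation":[0,0,0],"angular":[0,0,0],"hand":0.7},
  {"translation":[0,0,0],"angular":[0,0,0],"hand":0.8},
  {"translation":[0,0,0],"angular":[0,0,0],"hand":0.85},
  {"translation":[0,0,0],"angular":[0,0,0],"hand":0.85},
])

```text
clock: 15.98
position: [0.5448, -0.0137, 0.0886]
eef_rot: [0.6, 0.702, 0.249, -0.292]
ft_force: [0.5, -0.1, 0.5]
width: 0.847
grip_force: 0.0
```

Request:
apply_moves([
  {"translation":[0,0,-0.1],"angular":[0,0,0],"hand":0.85},
  {"translation":[0,0,-0.4],"angular":[0,0,0],"hand":0.85},
  {"translation":[0,0,-0.8],"angular":[0,0,0],"hand":0.85},
  {"translation":[0,0,-0.8],"angular":[0,0,0],"hand":0.85},
  {"translation":[0,0,-0.4],"angular":[0,0,0],"hand":0.85},
])

```text
clock: 16.6
position: [0.5598, -0.1038, 0.1796]
eef_rot: [0.6, 0.703, 0.249, -0.29]
ft_force: [1.3, -0.3, -0.3]
width: 0.848
grip_force: 0.0
```

```bash
python3 - <<'E'
from h import *
s=robot.sense();d=get_image("scene");cv2.imwrite("pics/s3.png",cv2.resize(d["img"][130:280,200:420,::-1],None,fx=3.5,fy=3.5,interpolation=cv2.INTER_CUBIC))
d=get_image("wrist");cv2.imwrite("pics/w4.png",d["img"][:,:,::-1]);print(s["clock"],s["position"],s["joints"])
a=cv2.imread("pics/s3.png");b=cv2.imread("pics/w4.png");a=cv2.resize(a,(400,273));b=cv2.resize(b,(400,300))
cv2.imwrite("pics/c3.png",np.vstack([a,b]))
import pickle;pickle.dump((s,d),open("w4.pkl","wb"))
E
```

```text
16.6 [ 0.55981408 -0.10379652  0.17959332] [-0.59413628  0.49334718  1.37875258  0.56471573  1.82142553 -0.76615696]
```

View pics/c3.png

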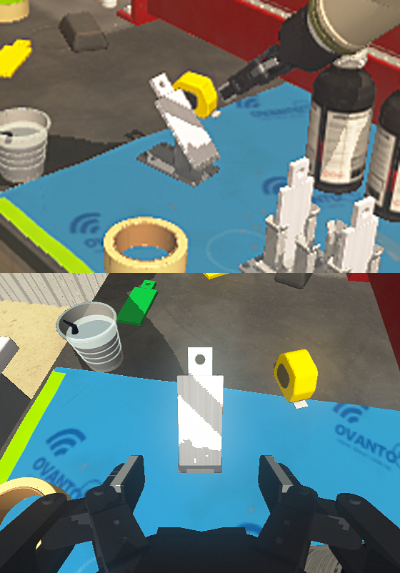

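The plate leans on the rest, tab up, foot on the ledge and released. I'll measure it on the known slope plane.

```bash
python3 - <<'E'
from h import *
import pickle
s,d=pickle.load(open("w4.pkl","rb"));T=wristT(d,s)
y=np.radians(99);h=np.array([np.cos(y),np.sin(y),0]);zz=np.array([0,0,1.]);u=(h+zz)/2**.5;n=(-h+zz)/2**.5;v=np.cross(n,u);L=np.array([.5498,-.0415,.028])
hsv=cv2.cvtColor(d["img"],cv2.COLOR_RGB2HSV);m=((hsv[...,2]>125)&(hsv[...,1]<45)).astype(np.uint8);m[:,:235]=0;m[:,325:]=0;m[:95]=0;m[290:]=0
k=max(cv2.findContours(m,0,1)[0],key=cv2.contourArea);print(cv2.contourArea(k),k[:,0].min(0),k[:,0].max(0))
Q=[]
for a,b in k[:,0]:
    o,r=ray(d,a,b,T);p=o+r*((.008-n@(o-L))/(n@r));Q.append([u@(p-L),v@(p-L)])
Q=np.array(Q,np.float32);print(cv2.minAreaRect(Q),Q.min(0),Q.max(0))
for lo,hi in[(.01,.02),(.03,.05),(.06,.08),(.09,.105),(.115,.125),(.125,.135)]:
    q=Q[(Q[:,0]>lo)&(Q[:,0]<hi)];print(lo,q[:,1].min().round(4),q[:,1].max().round(4),(q[:,1].min()+q[:,1].max()).round(4)/2)
# grasp2: tool z=-u, y=-v, x=?  grasp point at u=.131; tips .112
z=-u;yv=-v;Rg=np.column_stack([np.cross(yv,z),yv,z])
c=lambda a: L+u*a+n*.004
print("axes",u.round(3),n.round(3),v.round(3)); 
print("TCP grasp",c(.139),"pre",c(.22))
delta(c(.22),Rg)
E
```

```text
9150.5 [248 103] [313 269]
((0.07025062292814255, 0.0002668369561433792), (0.05202694609761238, 0.13925832509994507), 89.51947784423828) [ 0.00073567 -0.0260133 ] [0.13977905 0.02626873]
0.01 -0.025 0.0263 0.00065
0.03 -0.0253 0.0259 0.00025
0.06 -0.0253 0.0259 0.0003
0.09 -0.026 0.0259 -5e-05
0.115 -0.0217 0.0135 -0.0041
0.125 -0.0169 0.0133 -0.00175
axes [-0.111  0.698  0.707] [ 0.111 -0.698  0.707] [-0.988 -0.156  0.   ]
TCP grasp [0.53486686 0.05278415 0.12911627] pre [0.52590697 0.10935464 0.18639192]
clock 16.7 pos [ 0.5599 -0.1034  0.179 ] axes [[-0.112, 0.988, -0.107], [0.699, 0.155, 0.698], [0.706, 0.003, -0.708]] F [ 0.2 -0.9  0.4] w 0.851 j [-0.59  0.49  1.38  0.56  1.82 -0.77]
shift rows(0.05) [ 3.156 -0.013  2.939]
turn rows(5deg) [  0.041 -17.987  -0.024]
```

Request:
apply_moves([
  {"translation":[0.85,0,-0.85],"angular":[0,0,0],"hand":0.85},
  {"translation":[0.85,0,-0.85],"angular":[0,0,0],"hand":0.85},
  {"translation":[0,0,0],"angular":[0,-1,0],"hand":0.85},
  {"translation":[0,0,0],"angular":[0,-1,0],"hand":0.85},
  {"translation":[0,0,0],"angular":[0,-1,0],"hand":0.85},
])

```text
clock: 17.32
position: [0.5583, -0.1006, 0.2958]
eef_rot: [0.627, 0.735, 0.168, -0.197]
ft_force: [0.1, -0.7, -0.5]
width: 0.85
grip_force: 0.0
```

Request:
apply_moves([
  {"translation":[0,0,0],"angular":[0,-1,0],"hand":0.85},
  {"translation":[0,0,0],"angular":[0,-1,0],"hand":0.85},
  {"translation":[0,0,0],"angular":[0,-1,0],"hand":0.85},
  {"translation":[0,0,0],"angular":[0,-1,0],"hand":0.85},
  {"translation":[0,0,0],"angular":[0,-1,0],"hand":0.85},
])

```text
clock: 17.95
position: [0.5582, -0.1004, 0.2956]
eef_rot: [0.648, 0.76, 0.028, -0.034]
ft_force: [-0.0, -0.1, -0.2]
width: 0.848
grip_force: 0.0
```

Request:
apply_moves([
  {"translation":[0,0,0],"angular":[0,-1,0],"hand":0.85},
  {"translation":[0,0,0],"angular":[0,-1,0],"hand":0.85},
  {"translation":[0,0,0],"angular":[0,-1,0],"hand":0.85},
  {"translation":[0,0,0],"angular":[0,-1,0],"hand":0.85},
  {"translation":[0,0,0],"angular":[0,-1,0],"hand":0.85},
])

```text
clock: 18.58
position: [0.5581, -0.1005, 0.2956]
eef_rot: [0.639, 0.749, -0.113, 0.132]
ft_force: [-0.7, -0.6, 0.3]
width: 0.851
grip_force: 0.0
```

Request:
apply_moves([
  {"translation":[0,0,0],"angular":[0,-1,0],"hand":0.65},
  {"translation":[0,0,0],"angular":[0,-1,0],"hand":0.65},
  {"translation":[0,0,0],"angular":[0,-1,0],"hand":0.65},
  {"translation":[0,0,0],"angular":[0,-1,0],"hand":0.65},
  {"translation":[0,0,0],"angular":[0,-1,0],"hand":0.65},
])

```text
clock: 19.2
position: [0.5581, -0.1005, 0.2955]
eef_rot: [0.599, 0.703, -0.249, 0.291]
ft_force: [0.1, -0.1, -0.6]
width: 0.652
grip_force: 0.0
```

```bash
cat > g2.py <<'E'
from h import *
import sys
y=np.radians(99);h=np.array([np.cos(y),np.sin(y),0]);zz=np.array([0,0,1.]);u=(h+zz)/2**.5;n=(-h+zz)/2**.5;v=np.cross(n,u);L=np.array([.5498,-.0415,.028])
z=-u;yv=-v;Rg=np.column_stack([np.cross(yv,z),yv,z])
print(L+u*float(sys.argv[1])+n*.004); delta(L+u*float(sys.argv[1])+n*.004,Rg)
E
python3 g2.py .22
```

```text
[0.52590697 0.10935464 0.18639192]
clock 19.2 pos [ 0.5581 -0.1005  0.2955] axes [[-0.113, 0.987, 0.111], [0.698, 0.158, -0.699], [-0.707, -0.002, -0.707]] F [ 0.1 -0.1 -0.6] w 0.652 j [ 0.16 -0.    1.74 -0.79  1.46  0.12]
shift rows(0.05) [ 4.545  0.033 -1.461]
turn rows(5deg) [-0.     0.006  0.033]
```

Request:
apply_moves([
  {"translation":[0,0.03,-0.73],"angular":[0,0,0.03],"hand":0.65},
  {"translation":[0,0,-0.73],"angular":[0,0,0],"hand":0.65},
  {"translation":[0.91,0,0],"angular":[0,0,0],"hand":0.65},
  {"translation":[0.91,0,0],"angular":[0,0,0],"hand":0.65},
  {"translation":[0.91,0,0],"angular":[0,0,0],"hand":0.65},
])

```text
clock: 19.82
position: [0.5362, 0.0467, 0.2501]
eef_rot: [0.6, 0.703, -0.248, 0.29]
ft_force: [0.3, -0.1, 0.0]
width: 0.654
grip_force: 0.0
```

Request:
apply_moves([
  {"translation":[0.91,0,0],"angular":[0,0,0],"hand":0.65},
  {"translation":[0.91,0,0],"angular":[0,0,0],"hand":0.65},
  {"translation":[0,0,0.3],"angular":[0,0,0],"hand":0.65},
  {"translation":[0,0,0.3],"angular":[0,0,0],"hand":0.65},
  {"translation":[0,0,0.2],"angular":[0,0,0],"hand":0.65},
])

```text
clock: 20.45
position: [0.5319, 0.0797, 0.1596]
eef_rot: [0.601, 0.702, -0.248, 0.291]
ft_force: [-0.2, 0.4, -0.0]
width: 0.652
grip_force: 0.0
```

```bash
python3 g2.py .14
```

```text
[0.53475624 0.05348255 0.12982338]
clock 20.45 pos [0.5319 0.0797 0.1596] axes [[-0.108, 0.988, 0.11], [0.7, 0.154, -0.697], [-0.706, 0.002, -0.708]] F [-0.2  0.4 -0. ] w 0.652 j [ 0.48  0.27  1.7  -0.73  1.5   0.51]
shift rows(0.05) [ 0.047 -0.025  0.794]
turn rows(5deg) [-0.008 -0.017 -0.037]
```

Request:
apply_moves([
  {"translation":[0.05,-0.02,0.2],"angular":[0,0,0],"hand":0.6},
  {"translation":[0,0,0.2],"angular":[0,0,0],"hand":0.6},
  {"translation":[0,0,0.2],"angular":[0,0,0],"hand":0.6},
  {"translation":[0,0,0.18],"angular":[0,0,0],"hand":0.6},
  {"translation":[0,0,0],"angular":[0,0,0],"hand":0.6},
])

```text
clock: 21.08
position: [0.5346, 0.0549, 0.1299]
eef_rot: [0.601, 0.702, -0.248, 0.29]
ft_force: [-0.4, 0.3, 0.2]
width: 0.602
grip_force: 0.0
```

```bash
python3 g2.py .14
```

```text
[0.53475624 0.05348255 0.12982338]
clock 21.07 pos [0.5346 0.0549 0.1299] axes [[-0.109, 0.988, 0.109], [0.7, 0.154, -0.698], [-0.706, 0.001, -0.708]] F [-0.4  0.3  0.2] w 0.602 j [ 0.44  0.29  1.74 -0.75  1.43  0.52]
shift rows(0.05) [-0.02  -0.002  0.02 ]
turn rows(5deg) [-0.015 -0.016 -0.026]
```

Request:
apply_moves([
  {"translation":[0,0,0],"angular":[0,0,0],"hand":0.4},
  {"translation":[0,0,0],"angular":[0,0,0],"hand":0.35},
  {"translation":[0,0,0],"angular":[0,0,0],"hand":0.2},
  {"translation":[0,0,0],"angular":[0,0,0],"hand":0.1},
  {"translation":[0,0,0],"angular":[0,0,0],"hand":0.1},
], grip_force=70)

```text
clock: 21.7
position: [0.5352, 0.056, 0.131]
eef_rot: [0.601, 0.702, -0.247, 0.291]
ft_force: [-1.3, 6.1, 5.9]
width: 0.284
grip_force: 68.7
```

```bash
python3 g2.py .14; python3 - <<'E'
from h import *
a=get_image("scene")["img"][150:240,250:370,::-1];b=get_image("wrist")["img"][:,:,::-1]
cv2.imwrite("pics/c4.png",np.vstack([cv2.resize(a,(400,300),interpolation=cv2.INTER_CUBIC),cv2.resize(b,(400,300))]))
E
```

```text
[0.53475624 0.05348255 0.12982338]
clock 21.7 pos [0.5352 0.056  0.131 ] axes [[-0.108, 0.988, 0.111], [0.7, 0.155, -0.697], [-0.706, 0.003, -0.709]] F [-1.3  6.1  5.9] w 0.284 j [ 0.44  0.29  1.74 -0.75  1.44  0.52]
shift rows(0.05) [-0.018 -0.017  0.051]
turn rows(5deg) [ 0.009 -0.023 -0.034]
```

View pics/c4.png

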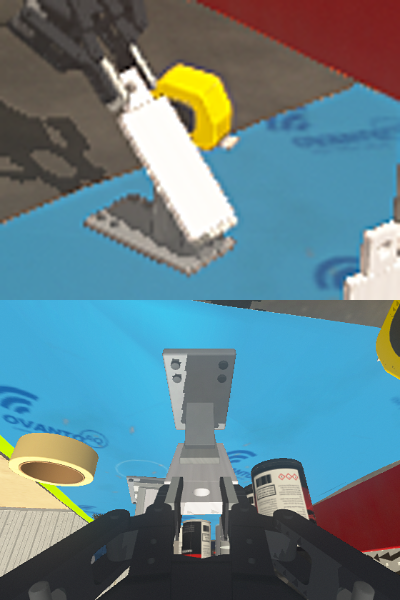

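The tab is gripped squarely; in the wrist view it sits between the pads at about (203,495). I'll lift it off along the face normal, then straight up.

Request:
apply_moves([
  {"translation":[-0.2,0,-0.04],"angular":[0,0,0],"hand":0.1},
  {"translation":[-0.6,0,-0.1],"angular":[0,0,0],"hand":0.1},
  {"translation":[-0.7,0,-0.7],"angular":[0,0,0],"hand":0.1},
  {"translation":[-0.7,0,-0.7],"angular":[0,0,0],"hand":0.1},
  {"translation":[-0.7,0,-0.7],"angular":[0,0,0],"hand":0.1},
])

```text
clock: 22.42
position: [0.538, 0.0315, 0.3135]
eef_rot: [0.601, 0.702, -0.248, 0.29]
ft_force: [0.4, 0.1, -1.2]
width: 0.283
grip_force: 69.0
```

Request:
apply_moves([
  {"translation":[0,0,0],"angular":[0,1,0],"hand":0.1},
  {"translation":[0,0,0],"angular":[0,1,0],"hand":0.1},
  {"translation":[0,0,0],"angular":[0,1,0],"hand":0.1},
  {"translation":[0,0,0],"angular":[0,1,0],"hand":0.1},
  {"translation":[0,0,0],"angular":[0,1,0],"hand":0.1},
])

```text
clock: 23.05
position: [0.5381, 0.0317, 0.3122]
eef_rot: [0.641, 0.748, -0.111, 0.131]
ft_force: [-0.5, 0.1, -1.7]
width: 0.281
grip_force: 69.0
```

```bash
cat > k.py <<'E'
from h import *
import sys
y=np.radians(87.4);h=np.array([np.cos(y),np.sin(y),0]);z=np.array([0,0,-1.]);Rk=np.column_stack([h,np.cross(z,h),z])
ox,oy,zz=map(float,sys.argv[1:4])  # plate foot offset in tool x,y ; TCP height
p=np.array([.493,-.3053,zz])-Rk@np.array([ox,oy,0]); print(p); delta(p,Rk)
E
python3 k.py -.0009 0 .33
```

```text
[ 0.49304083 -0.30440093  0.33      ]
clock 23.05 pos [0.5381 0.0317 0.3122] axes [[-0.145, 0.988, 0.054], [0.93, 0.154, -0.334], [-0.338, 0.002, -0.941]] F [-0.5  0.1 -1.7] w 0.281 j [ 0.18 -0.05  1.6  -0.34  1.59  0.02]
shift rows(0.05) [-6.241 -1.929  1.859]
turn rows(5deg) [0.416 3.936 2.271]
```

Request:
apply_moves([
  {"translation":[0,0,0],"angular":[0.08,0.79,0.45],"hand":0.1},
  {"translation":[0,0,0],"angular":[0.08,0.79,0.45],"hand":0.1},
  {"translation":[0,0,0],"angular":[0.08,0.79,0.45],"hand":0.1},
  {"translation":[0,0,0],"angular":[0.08,0.79,0.45],"hand":0.1},
  {"translation":[0,0,0],"angular":[0.08,0.79,0.45],"hand":0.1},
])

```text
clock: 23.68
position: [0.5381, 0.0315, 0.312]
eef_rot: [0.723, 0.691, 0.0, 0.0]
ft_force: [-0.1, -0.1, -1.9]
width: 0.278
grip_force: 69.0
```

```bash
python3 k.py -.0009 0 .33
```

```text
[ 0.49304083 -0.30440093  0.33      ]
clock 23.68 pos [0.5381 0.0315 0.312 ] axes [[0.045, 0.999, 0.001], [0.999, -0.045, 0.0], [0.0, 0.001, -1.0]] F [-0.1 -0.1 -1.9] w 0.278 j [-0.04 -0.05  1.58  0.    1.62  0.01]
shift rows(0.05) [-6.752 -0.598 -0.364]
turn rows(5deg) [ 0.011 -0.005  0.005]
```

Request:
apply_moves([
  {"translation":[-0.4,-0.06,-0.1],"angular":[0,0,0],"hand":0.1},
  {"translation":[-0.75,-0.06,-0.1],"angular":[0,0,0],"hand":0.1},
  {"translation":[-0.75,-0.06,-0.1],"angular":[0,0,0],"hand":0.1},
  {"translation":[-0.75,-0.06,-0.06],"angular":[0,0,0],"hand":0.1},
  {"translation":[-0.75,-0.06,0],"angular":[0,0,0],"hand":0.1},
])

```text
clock: 24.3
position: [0.5154, -0.1387, 0.3304]
eef_rot: [0.722, 0.692, -0.0, 0.001]
ft_force: [1.1, -0.1, -0.9]
width: 0.282
grip_force: 69.0
```

Request:
apply_moves([
  {"translation":[-0.75,-0.06,0],"angular":[0,0,0],"hand":0.1},
  {"translation":[-0.75,-0.06,0],"angular":[0,0,0],"hand":0.1},
  {"translation":[-0.75,-0.06,0],"angular":[0,0,0],"hand":0.1},
  {"translation":[-0.7,-0.06,0],"angular":[0,0,0],"hand":0.1},
  {"translation":[-0.4,-0.06,0],"angular":[0,0,0],"hand":0.1},
])

```text
clock: 24.92
position: [0.4928, -0.3055, 0.33]
eef_rot: [0.723, 0.691, -0.0, 0.001]
ft_force: [0.3, -0.2, -1.9]
width: 0.283
grip_force: 69.0
```

```bash
python3 k.py -.0009 0 .18; python3 - <<'E'
from h import *
import pickle
pickle.dump((robot.sense(),{n:get_image(n) for n in("scene","top","wrist")}),open("d5.pkl","wb"))
_,D=pickle.load(open("d5.pkl","rb"))
a=D["scene"]["img"][150:330,290:450,::-1];b=D["wrist"]["img"][:,:,::-1]
cv2.imwrite("pics/c5.png",np.hstack([cv2.resize(a,(400,450),interpolation=cv2.INTER_CUBIC),cv2.resize(b[60:,150:430],(400,450),interpolation=cv2.INTER_CUBIC)]))
E
```

```text
[ 0.49304083 -0.30440093  0.18      ]
clock 24.93 pos [ 0.4928 -0.3055  0.33  ] axes [[0.045, 0.999, 0.0], [0.999, -0.045, -0.001], [-0.001, 0.0, -1.0]] F [ 0.3 -0.2 -1.9] w 0.283 j [-0.64  0.06  1.43 -0.    1.65 -0.6 ]
shift rows(0.05) [0.026 0.003 3.   ]
turn rows(5deg) [0.005 0.013 0.005]
```

View pics/c5.png

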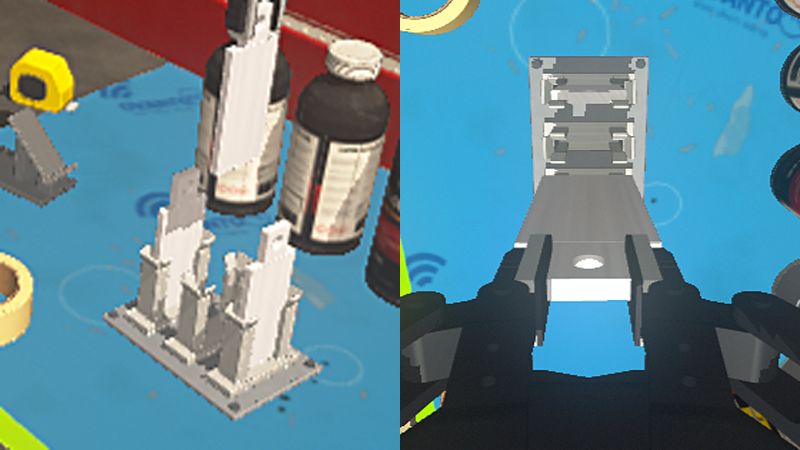

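The plate hangs upright over the middle slot; its foot edge is at (540..640,177) in the right-hand crop. I'll check where the foot lies in the tool frame before lowering.

```bash
python3 - <<'E'
from h import *
import pickle
s,D=pickle.load(open("d5.pkl","rb"));d=D["wrist"];M=np.array(d["mount"])
g=cv2.cvtColor(d["img"],cv2.COLOR_RGB2GRAY).astype(int)
f=lambda u,v,z:(onz(d,u,v,z,M)*1000).round(1)
for c in(265,280,295): 
    print(c,"rows190-215",g[190:216,c].tolist())
print("row 205",g[205,240:325].tolist()); print("row 215",g[215,235:330].tolist())
for u,v in((248,200),(318,200),(282,202)): print(u,v,f(u,v,.1425))
E
```

```text
265 rows190-215 [161, 110, 114, 113, 103, 149, 147, 150, 115, 107, 126, 131, 130, 131, 131, 131, 131, 131, 131, 131, 129, 131, 132, 131, 132, 131]
280 rows190-215 [114, 114, 116, 112, 102, 149, 146, 145, 147, 144, 127, 129, 130, 128, 130, 131, 130, 132, 131, 130, 129, 132, 130, 130, 130, 131]
295 rows190-215 [114, 113, 116, 108, 104, 146, 142, 146, 148, 146, 129, 130, 128, 129, 130, 131, 129, 129, 129, 130, 129, 131, 130, 129, 131, 133]
row 205 [143, 144, 141, 142, 196, 196, 197, 179, 133, 129, 132, 133, 132, 131, 132, 133, 133, 132, 132, 132, 131, 132, 132, 131, 131, 131, 131, 131, 132, 131, 134, 131, 130, 133, 129, 131, 129, 130, 132, 130, 131, 129, 128, 128, 129, 130, 131, 130, 130, 131, 133, 131, 132, 130, 130, 131, 129, 130, 129, 128, 129, 127, 129, 131, 132, 129, 128, 129, 131, 131, 132, 131, 130, 127, 153, 190, 192, 190, 191, 194, 170, 145, 143, 145, 145]
row 215 [143, 143, 144, 144, 143, 144, 142, 144, 145, 145, 131, 132, 132, 133, 134, 133, 133, 134, 132, 131, 131, 131, 130, 131, 132, 132, 132, 130, 132, 132, 131, 132, 132, 132, 134, 134, 132, 132, 131, 132, 132, 130, 132, 131, 133, 131, 128, 127, 130, 130, 129, 131, 129, 129, 131, 133, 133, 133, 131, 132, 133, 130, 130, 129, 129, 128, 128, 128, 129, 128, 128, 129, 133, 130, 128, 128, 131, 133, 133, 134, 134, 130, 125, 152, 196, 164, 147, 143, 144, 144, 144, 145, 146, 143, 143]
248 200 [  1.8 -27.3 142.5]
318 200 [  1.7  30.1 142.5]
282 202 [  0.    0.6 142.5]
```

Request:
apply_moves([
  {"translation":[0.04,0.005,0.3],"angular":[0,0,0],"hand":0.1},
  {"translation":[0,0,0.5],"angular":[0,0,0],"hand":0.1},
  {"translation":[0,0,0.5],"angular":[0,0,0],"hand":0.1},
  {"translation":[0,0,0.4],"angular":[0,0,0],"hand":0.1},
  {"translation":[0,0,0.2],"angular":[0,0,0],"hand":0.1},
])

```text
clock: 25.7
position: [0.4938, -0.3007, 0.2335]
eef_rot: [0.722, 0.692, -0.0, -0.0]
ft_force: [-0.2, -1.0, -1.8]
width: 0.282
grip_force: 69.0
```

Request:
apply_moves([
  {"translation":[0,0,0.1],"angular":[0,0,0],"hand":0.1},
  {"translation":[0,0,0.1],"angular":[0,0,0],"hand":0.1},
  {"translation":[0,0,0.1],"angular":[0,0,0],"hand":0.1},
  {"translation":[0,0,0.1],"angular":[0,0,0],"hand":0.1},
  {"translation":[0,0,0.1],"angular":[0,0,0],"hand":0.1},
])

```text
clock: 26.32
position: [0.4943, -0.3021, 0.2105]
eef_rot: [0.722, 0.692, 0.0, 0.001]
ft_force: [0.7, -1.0, -1.4]
width: 0.28
grip_force: 69.1
```

```bash
python3 k.py -.0015 0 .1565
```

```text
[ 0.49306804 -0.30380154  0.1565    ]
clock 26.32 pos [ 0.4943 -0.3021  0.2105] axes [[0.043, 0.999, 0.002], [0.999, -0.043, -0.002], [-0.002, 0.002, -1.0]] F [ 0.7 -1.  -1.4] w 0.28 j [-0.64  0.1   1.61 -0.    1.43 -0.59]
shift rows(0.05) [-0.033 -0.026  1.08 ]
turn rows(5deg) [0.022 0.018 0.023]
```

Request:
apply_moves([
  {"translation":[-0.02,-0.02,0.06],"angular":[0,0,0.02],"hand":0.1},
  {"translation":[0,0,0.08],"angular":[0,0,0],"hand":0.1},
  {"translation":[0,0,0.08],"angular":[0,0,0],"hand":0.1},
  {"translation":[0,0,0.08],"angular":[0,0,0],"hand":0.1},
  {"translation":[0,0,0],"angular":[0,0,0],"hand":0.1},
])

```text
clock: 26.95
position: [0.493, -0.3027, 0.1949]
eef_rot: [0.723, 0.691, 0.0, 0.001]
ft_force: [0.0, 0.1, -1.5]
width: 0.285
grip_force: 69.0
```

```bash
python3 k.py -.0015 0 .1565
```

```text
[ 0.49306804 -0.30380154  0.1565    ]
clock 26.95 pos [ 0.493  -0.3027  0.1949] axes [[0.045, 0.999, 0.001], [0.999, -0.045, -0.001], [-0.001, 0.001, -1.0]] F [ 0.   0.1 -1.5] w 0.285 j [-0.64  0.11  1.63 -0.    1.41 -0.59]
shift rows(0.05) [-0.021  0.002  0.769]
turn rows(5deg) [0.009 0.008 0.005]
```

Foot now about 16 mm into the slot with no side force. Continuing down.

Request:
apply_moves([
  {"translation":[-0.01,0,0.12],"angular":[0,0,0],"hand":0.1},
  {"translation":[0,0,0.12],"angular":[0,0,0],"hand":0.1},
  {"translation":[0,0,0.12],"angular":[0,0,0],"hand":0.1},
  {"translation":[0,0,0.12],"angular":[0,0,0],"hand":0.1},
  {"translation":[0,0,0],"angular":[0,0,0],"hand":0.1},
])

```text
clock: 27.58
position: [0.4928, -0.3031, 0.1706]
eef_rot: [0.723, 0.691, -0.0, 0.0]
ft_force: [0.2, 0.1, -0.9]
width: 0.286
grip_force: 69.0
```

Request:
apply_moves([
  {"translation":[0,0,0.07],"angular":[0,0,0],"hand":0.1},
  {"translation":[0,0,0.07],"angular":[0,0,0],"hand":0.1},
  {"translation":[0,0,0.06],"angular":[0,0,0],"hand":0.1},
  {"translation":[0,0,0.04],"angular":[0,0,0],"hand":0.1},
  {"translation":[0,0,0],"angular":[0,0,0],"hand":0.1},
])

```text
clock: 28.2
position: [0.4931, -0.3034, 0.1593]
eef_rot: [0.723, 0.691, 0.0, 0.001]
ft_force: [0.3, -0.2, -2.0]
width: 0.285
grip_force: 69.0
```

```bash
python3 k.py -.0015 0 .1565
```

```text
[ 0.49306804 -0.30380154  0.1565    ]
clock 28.2 pos [ 0.4931 -0.3034  0.1593] axes [[0.045, 0.999, 0.001], [0.999, -0.045, -0.001], [-0.001, 0.001, -1.0]] F [ 0.3 -0.2 -2. ] w 0.285 j [-0.64  0.14  1.66 -0.    1.34 -0.59]
shift rows(0.05) [-0.009 -0.001  0.055]
turn rows(5deg) [0.013 0.011 0.004]
```

Request:
apply_moves([
  {"translation":[0,0,0.03],"angular":[0,0,0],"hand":0.1},
  {"translation":[0,0,0.02],"angular":[0,0,0],"hand":0.1},
  {"translation":[0,0,0.02],"angular":[0,0,0],"hand":0.1},
  {"translation":[0,0,0.01],"angular":[0,0,0],"hand":0.1},
  {"translation":[0,0,0],"angular":[0,0,0],"hand":0.1},
])

```text
clock: 28.82
position: [0.4935, -0.3039, 0.1568]
eef_rot: [0.723, 0.691, 0.0, 0.002]
ft_force: [-3.0, 0.8, 7.5]
width: 0.283
grip_force: 69.9
```

Floor contact at TCP 0.157, where it was expected (0.1565). Releasing and retracting upwards.

Request:
apply_moves([
  {"translation":[0,0,0],"angular":[0,0,0],"hand":0.32},
  {"translation":[0,0,0],"angular":[0,0,0],"hand":0.4},
  {"translation":[0,0,0],"angular":[0,0,0],"hand":0.5},
  {"translation":[0,0,0],"angular":[0,0,0],"hand":0.55},
  {"translation":[0,0,0],"angular":[0,0,0],"hand":0.55},
])

```text
clock: 29.45
position: [0.4932, -0.3034, 0.1554]
eef_rot: [0.723, 0.691, 0.0, 0.001]
ft_force: [1.2, -0.3, -0.3]
width: 0.553
grip_force: 0.0
```

Request:
apply_moves([
  {"translation":[0,0,-0.1],"angular":[0,0,0],"hand":0.55},
  {"translation":[0,0,-0.4],"angular":[0,0,0],"hand":0.55},
  {"translation":[0,0,-0.8],"angular":[0,0,0],"hand":0.55},
  {"translation":[0,0,-0.9],"angular":[0,0,0],"hand":0.55},
  {"translation":[0,0,-0.4],"angular":[0,0,0],"hand":0.55},
])

```text
clock: 30.08
position: [0.4942, -0.3041, 0.2907]
eef_rot: [0.723, 0.691, 0.001, 0.004]
ft_force: [-0.3, -0.3, 0.4]
width: 0.552
grip_force: 0.0
```

```bash
python3 - <<'E'
from h import *
s=robot.sense();d=get_image("scene");w=get_image("wrist");T=wristT(w,s);print(s["clock"],s["position"],s["grip_force"])
for n,dd,TT in(("scene",d,None),("wrist",w,T)):
    y=np.radians(87.4);r=np.array([np.cos(y),np.sin(y),0])
    g=dd["img"]
    for k in(-1,0,1): print(n,k,"expected tab top px",np.round(proj(dd,np.array([.493,-.3053,.154])+r*.05*k,TT),1))
a=cv2.resize(d["img"][180:330,300:430,::-1],(390,450),interpolation=cv2.INTER_CUBIC);b=cv2.resize(w["img"][:,:,::-1],(400,300))
b=np.vstack([b,np.zeros((150,400,3),np.uint8)])
cv2.imwrite("pics/c6.png",np.hstack([a,b]))
E
```

```text
30.075 [ 0.49419881 -0.30407612  0.29065231] 0.0
scene -1 expected tab top px [399.3 240.1]
scene 0 expected tab top px [380.8 228.8]
scene 1 expected tab top px [363.6 218.3]
wrist -1 expected tab top px [278.9 261.5]
wrist 0 expected tab top px [278.7 204.7]
wrist 1 expected tab top px [278.5 141.5]
```

View pics/c6.png

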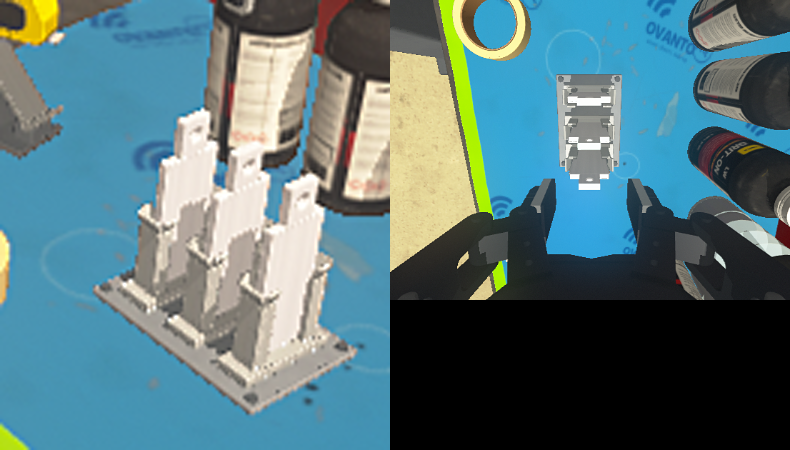

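The three plates stand equal in height and evenly spaced, with ours in the middle at its full depth (tab top at about (243,150) in the left crop). The gripper is clear. Handing in.

```bash
python3 -c "
from station import job_done
print(job_done())"
```

```text
the job is handed in; nothing more can be done
None
```

I propped the plate on the rest and let go, re-gripped it by its tab, lowered it to the bottom of the empty middle slot, and handed the job in at about 30 s; the hand-in returned no verdict.

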